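Slide a hanger round a bent drying rail to its sprung stop

TASK

Pick up the small hanger that stands on the table, thread its eye onto the free end of the bent drying rail and slide it round both bends to the sprung buffer of the stop collar, feeling your way so that it never binds hard on the rail. Set it home against the buffer with a steady push of about 8 newtons for a second, never pushing on rail or buffer with more than 12, then let go and leave it hanging there by itself; leave the other things on the table where they are.

Things in the scene. Friction and masses are not known exactly. Their poses are not given: they have to be found in the camera images.
- hanger: Loose steel hanger, 116 mm tall, 0.12 to 0.2 kg, standing on its foot on the table right of the rail. Origin: centre of the foot's underside, z up, y along the eye's bore (points left within 0.5 rad at the start). From below: dark foot 46 x 34 x 12 mm, thin stem, steel eye, neck, black square grip block. Bottom-heavy: hangs upright from its eye. Either end may be threaded first.
- hanger_eye (a point): Centre of the hanger's eye, 52 mm above the hanger's origin, axes as the hanger. The eye is a ring of 12 mm bore, 25 mm outside, 10 mm long; bore along y. On the 8 mm rod it has 2 mm play all round; it can bind if dragged off line or askew.
- hanger_grip (a point): Point to grip, 100 mm above the hanger's origin, 48 mm above the eye's centre. The black grip block is 14 x 14 mm, from 76 to 116 mm above the hanger's origin, with an 18 mm flange at its foot (75 to 78 mm).
- rail: Fixed bent rail: one level 8 mm steel rod, centre line 140 mm above the table. Origin on the table below the free tip, z up. In its axes (mm) the centre line runs from the tip (0,0) along +y to bend 1 (0,85), turns 65 deg right to bend 2 (77,121), turns 65 deg back and runs along +y to (77,271), then down to a base plate 110 x 130 x 12. Nothing but the stop collar obstructs the rod.
- rail_tip (a point): Centre line's start at the free tip, 140 mm above the table (the round end stands 4 mm farther out). Axes as the rail: +y points into the first leg.
- bend_1 (a point): First bend: where the centre lines of the first and middle legs cross; axes as the rail. The rod is rounded here with 22 mm radius (starts 14 mm before the crossing, ends 14 mm after, and cuts the corner by 4 mm).
- bend_2 (a point): Second bend: where the centre lines of the middle and last legs cross; axes as the rail. Rounded like the first.
- stop: Aluminium stop collar, 24 mm across, 14 mm long, clamped on the rail's last leg 87 to 107 mm past bend 2 (differs each time). Origin: centre of its near face; y along the rod, away from the free tip. A dark sleeve of 15 mm diameter stands out of the near face and carries a grey sprung buffer disc (22 mm across, 5 mm thick) round the rod.
- stop_face (a point): Centre of the collar's near face on the rod's centre line, axes as the collar. The buffer's face stands 8 to 28 mm before it; how far is set afresh each time and not measured. The damped buffer gives 1 mm per 6 N, up to 4 mm, and returns slowly. The hanger's eye centre is 5 mm before the buffer's face when touching.
- tape_roll: Bystander: roll of white paper tape, 62 mm across, 48 mm tall; origin under its centre.
- jar: Bystander: big white jar with red lid, 115 mm across, 129 mm tall; origin under its centre.
- film_clip: Bystander: black film clip, 24 x 36 x 19 mm; origin under its centre.
- pill_pot: Bystander: white pot, 32 mm across, 62 mm tall; origin under its centre.
Things that resemble listed ones, but are neither listed nor needed, are in the scene too. What is shaped like the hanger but yellow is not meant.

How it is judged (in metres and radians):
On the way, in this order (a step that is already met when the one before it is completed fails the run):
1. the hanger's eye is threaded on the first leg of the rail (y of hanger_eye in the frame of rail_tip between 0.02 and 0.085 m and x of hanger_eye in the frame of rail_tip between -0.008 and 0.008 m and z of hanger_eye in the frame of rail_tip between -0.008 and 0.008 m), for 0.05 s.
2. the hanger is past the first bend, on the middle leg (x of hanger_eye in the frame of bend_1 between 0.03 and 0.07 m and z of hanger_eye in the frame of bend_1 between -0.008 and 0.008 m), for 0.05 s.
3. the hanger is pressed against the stop's buffer with more than 5 N (contact force between hanger and stop above 5 N), for 0.5 s.
At the end, for the whole second after the job is handed in: The hanger hangs on the rail's last leg by its own eye at the stop's buffer, at rest and upright within 0.25 rad, its eye's centre within 38 mm of the centre of the stop collar's face (it is 13 to 33 mm from it when touching the relaxed buffer), and nothing holds it (distance between hanger_eye and stop_face below 0.038 m and angle between hanger's own z axis and vertical below 0.25 rad and linear speed of hanger below 0.03 m/s and contact force between the fingers and hanger below 0.05 N).
It fails at once if the gripped hanger is forced against the rail, or the stop on it, with more than 12 N (contact force between hanger and rail above 12 N and contact force between the fingers and hanger above 5 N).
It fails at once if the hanger is pressed against the stop with more than 12 N (contact force between hanger and stop above 12 N).
It fails at once if the robot pushes hard (over 20 N) on the rail itself (contact force between any of the fingers, the arm and rail above 20 N).
It fails at once if a bystander is moved by more than 20 mm (distance of any of tape_roll, jar, film_clip, pill_pot from where it was at the start of the episode above 0.02 m).
It also fails if it takes over 72 s, if anything falls off the work surface, if the arm or the gripper's body presses on something with over 40 N, if the wrist force passes 120 N, or if a joint passes its speed limit or range.

ROBOT

A 6-joint arm with a two-finger parallel gripper is mounted at the origin on a cart in front of the work surface, level with it; the furniture and walls round the work are solid. World frame = base frame: x ahead of the robot, y to its left, z up, the work surface at z = 0. Lengths are in mm, angles in rad, forces in N, time in s.
With the tool pointing down it reaches from about 250 to 775 mm from the base axis. Payload 4 kg.
Tool frame: the origin (TCP) lies on the centre line of the jaws, within the pads' length; the fingertips stand 25 mm ahead of it and the grasp point (between the pads) lies 6 mm ahead of it; z points along the fingers, y is the direction in which the jaws open and shut (so a half turn about z gives the same grasp; the last joint's range is limited). The gripper opens to 94 mm and grips with 3 to 60 N. Pads are 16 mm wide; open, the fingers measure 119 mm over their backs; the gripper's body (75 mm by 177 mm) begins 78 mm behind the grasp point.
Start: joints at [1.124, 0.087, 1.371, -0, 1.684, -0.103], TCP at [185.396, 517.828, 230.506] pointing down, gripper open.
Joint ranges: [-3.1, 3.1], [-0.76, 2.03], [0.27, 2.55], [-1.08, 4.22], [0.17, 2.65], [-2.57, 2.57]. Speed limits (rad/s): [2.79, 2.79, 3.14, 3.14, 3.14, 3.14].

INTERFACE

Orientations are given as a rotation vector (axis times angle).
In Python, from rig import telemetry, capture, get_calibration, job_done gives the robot as it stands. The module is installed in compiled form; this text tells all that it offers.
- The arm moves only by the tool drive_tool, never from a script. Its argument "steps" is a list that holds one entry, the list of rows, each a list of 6 numbers: the shift along the tool's x, y, z in cm, then the turn, a rotation vector about the tool's x, y, z in degrees. A call has 1 to 20 rows; each row is the pose to reach, as a shift and turn from the pose commanded when the call began, along the tool's axes at that moment; what a row does not reach only later rows make up. A row lasts 1/8 s, in which the tool goes at most 62.5 mm and 10.7 degrees, less where a joint would pass 70% of its speed; a pose out of reach is approached as far as the arm can. A call with a gripper value outside its range is refused whole. "jaw" is the opening, from 0 (shut) to 1 (fully open), set as the call begins (left out, the last holds). The fingers move at their own pace and stop on an object; "squeeze" is the grip in N (left out, the last holds). Time passes only in rows, so rows that repeat a pose let the fingers close. It gives the time, the measured TCP pose, the force and the opening at its end, in the units of the state.
- telemetry.sense(): the state, without advancing time (a new reading comes with each control period).
- capture(name): name is "scene" or "top"; returns the picture (400x640x3 uint8, red, green, blue); there is no depth.
- get_calibration(name): a dict with "fov_y" (degrees; the focal length in pixels is half the picture's height over the tangent of half this angle, whatever the lens; pixels are square), "cx", "cy" (the principal point, pixels), "world_from_camera" (4x4, takes a point from camera to world coordinates). Camera axes: x right, y down, z forward; pixel columns grow to the right and rows downward; lengths in mm; the calibration is good to about 2 mm. A picture is of the moment at which its call begins. get_calibration takes no time and is no camera call.
- job_done(): hands the job in, once; it reports no verdict.
The state is a dict: "time": time; "joint_pos": joint angles; "joint_velocities": joint speeds; "joint_efforts": joint torques, N m; "eef_pos": TCP position; "eef_rot": TCP orientation; "contact_force": force on the tool from outside, world axes, zero at the start; "wrist_torque": the same for the moment, N m; "gripper_width": opening from 0.0 (shut) to 1.0 (fully open).
Only numpy, scipy, OpenCV 4.12 (cv2) and the standard library are available. Lean on these libraries where they do the work, as an engineer would, in place of code of your own. Each camera call takes 0.05 s, during which the arm holds its last target.

## Working session

There is one attempt and no reset: what is moved stays moved. The work goes in short steps, Python scripts to look and compute and a tool call to move; the robot and the scene stay as the last step left them, time stands still between calls to the robot, and variables do not carry over. Pictures are saved under pics/ and viewed, and the job is handed in when it is done.

Besides the shell and the picture viewer there is one more tool, called after ">>>" as name([rows], argument=value, ...), one row to a line, values as JSON. drive_tool: Moves the arm, as the interface text tells. Its arguments: {"type":"object","properties":{"steps":{"type":"array"},"jaw":{"type":"number"},"squeeze":{"type":"number"}},"required":["steps"]}

```bash
mkdir -p pics; python3 - <<'E'
from rig import telemetry, capture, get_calibration
import cv2,json,numpy as np
for n in("scene","top"):
    im=capture(n); np.save(n+"0.npy",im); cv2.imwrite(f"pics/{n}0.png",im[:,:,::-1])
    c=get_calibration(n); print(n,{k:(np.round(v,4).tolist()) for k,v in c.items()})
print(telemetry.sense())
E
```

```text
scene {'fov_y': 50.6475, 'cx': 321.8361, 'cy': 198.6106, 'world_from_camera': [[0.8799, -0.2333, 0.4139, 199.6193], [-0.4751, -0.4269, 0.7694, -574.4869], [-0.0028, -0.8737, -0.4865, 597.3645], [0.0, 0.0, 0.0, 1.0]]}
top {'fov_y': 48.7093, 'cx': 324.9017, 'cy': 200.6798, 'world_from_camera': [[-0.0211, -0.9937, 0.1098, 505.9553], [-0.9994, 0.0181, -0.0286, 200.7294], [0.0264, -0.1103, -0.9935, 1202.1207], [0.0, 0.0, 0.0, 1.0]]}
{'time': 0.1, 'joint_pos': array([ 1.12391120e+00,  8.78508175e-02,  1.37207826e+00, -2.00873199e-05,
        1.68359320e+00, -1.03100593e-01]), 'joint_velocities': array([-0.00069626, -0.0004146 , -0.00525671, -0.00021859,  0.00149912,
       -0.00112961]), 'joint_efforts': array([ 2.35462569e-03, -3.41252947e+01, -3.03301013e+01,  7.19482312e-02,
        3.03302554e-02, -8.55789722e-05]), 'eef_pos': array([185.19884856, 517.41502068, 229.4503308 ]), 'eef_rot': array([-5.37277005e-01, -3.09479531e+00,  2.92521788e-03]), 'contact_force': array([-0.00901505,  0.11231527,  0.22236579]), 'wrist_torque': array([ 0.03344345, -0.00502468, -0.03217412]), 'gripper_width': 1.0000944918209054}
```

View pics/scene0.png

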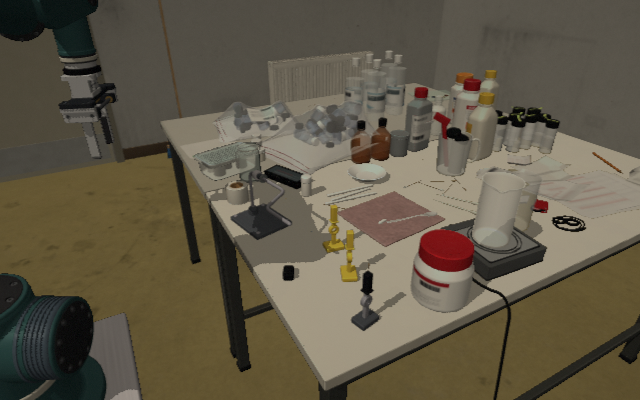

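View pics/top0.png

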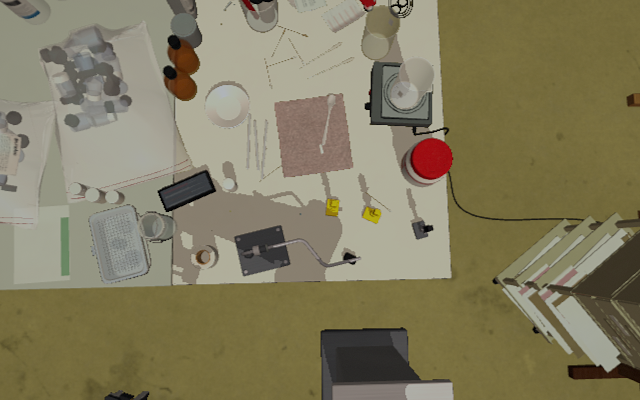

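The top view shows the rail (tip about (358,259), base (262,250)), the steel hanger at (421,229) and two yellow lookalikes at (333,207) and (372,214). The dark and steel hanger at scene (365,305) is the one meant. I'll confirm that in an enlarged crop.

```bash
python3 - <<'E'
import cv2,numpy as np
s=np.load("scene0.npy")[:,:,::-1];t=np.load("top0.npy")[:,:,::-1]
def crop(im,x0,y0,x1,y1,k,name):
    c=cv2.resize(im[y0:y1,x0:x1],None,fx=k,fy=k,interpolation=cv2.INTER_CUBIC)
    for x in range(x0-x0%10+10,x1,10): cv2.line(c,((x-x0)*k,0),((x-x0)*k,6 if x%50 else 16),(0,0,255),1)
    for y in range(y0-y0%10+10,y1,10): cv2.line(c,(0,(y-y0)*k),(6 if y%50 else 16,(y-y0)*k),(0,0,255),1)
    cv2.imwrite("pics/"+name,c)
crop(s,330,260,400,335,8,"sh.png")
crop(s,220,140,350,255,6,"sr.png")
crop(t,225,215,365,285,5,"tr.png")
crop(t,380,190,460,250,8,"th.png")
E
```

```text
(no output)
```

View pics/sh.png

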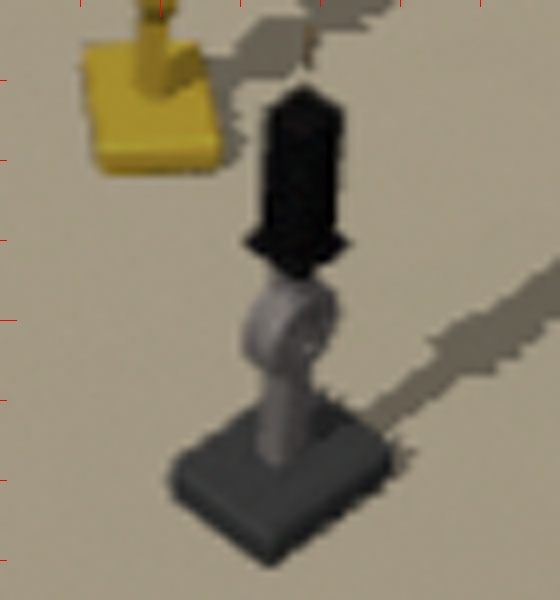

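View pics/sr.png

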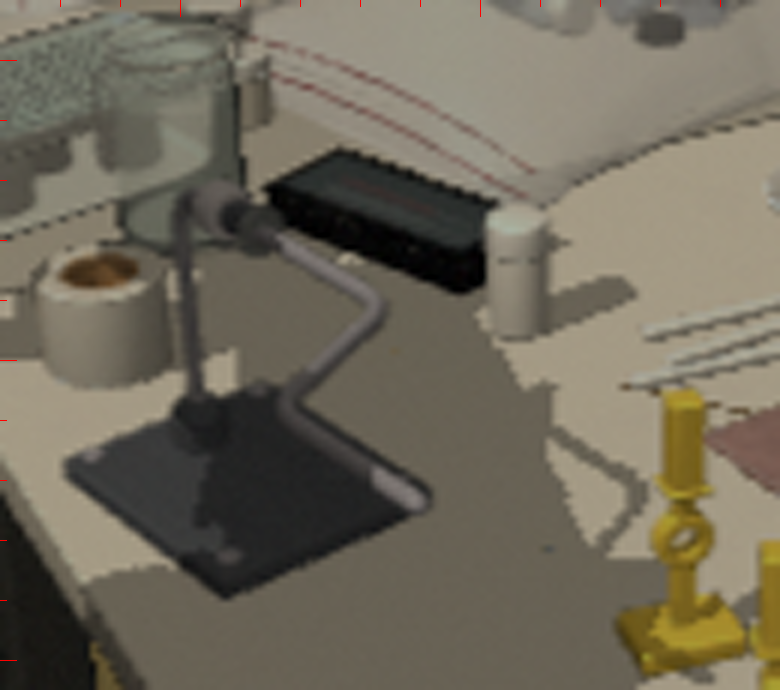

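View pics/tr.png

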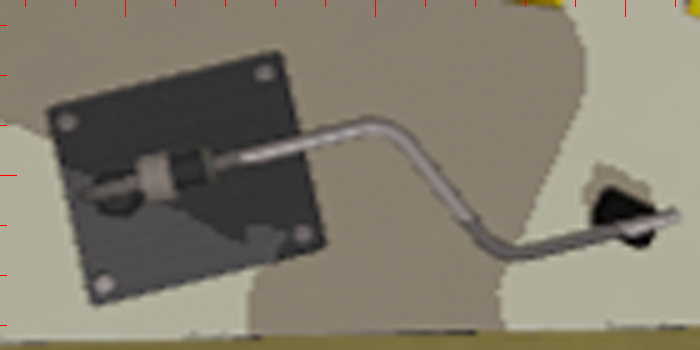

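View pics/th.png

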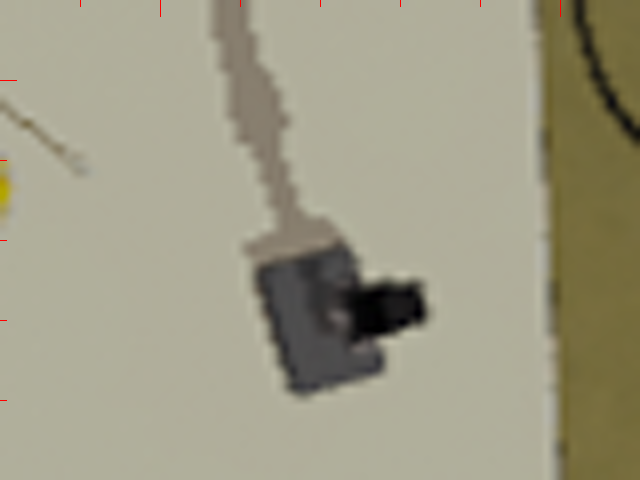

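The crop confirms it: dark foot, steel eye and black grip, top-view foot centre about (420,229). The yellow ones are decoys. Next I fit the rail and hanger poses.

```bash
cat > h.py <<'E'
import numpy as np,cv2
from scipy.optimize import least_squares
from rig import get_calibration
C={n:get_calibration(n) for n in("scene","top")}
def proj(n,P):
    c=C[n];T=np.linalg.inv(np.array(c["world_from_camera"]))
    P=np.atleast_2d(P)@T[:3,:3].T+T[:3,3]
    f=200/np.tan(np.radians(c["fov_y"]/2))
    return np.c_[c["cx"]+f*P[:,0]/P[:,2],c["cy"]+f*P[:,1]/P[:,2]]
def ray(n,uv,z):
    c=C[n];W=np.array(c["world_from_camera"]);f=200/np.tan(np.radians(c["fov_y"]/2))
    d=W[:3,:3]@np.array([(uv[0]-c["cx"])/f,(uv[1]-c["cy"])/f,1.]);o=W[:3,3]
    return o+d*(z-o[2])/d[2]
def fr(p,L):
    x,y,a=p;L=np.atleast_2d(L).astype(float);c,s=np.cos(a),np.sin(a)
    return np.c_[x+c*L[:,0]-s*L[:,1],y+s*L[:,0]+c*L[:,1],L[:,2]]
E
python3 - <<'E'
from h import *
R=[(0,-4,140),(0,85,140),(77,121,140)]
T=[(361,258),(324.7,266.7),(302.8,238.6)];S=[(291.3,223.8),(267.1,207.9),(284.5,190.5)]
def f(p,o=("top","scene")):
    r=[]
    if "top" in o:r+=[proj("top",fr(p,R))-T]
    if "scene" in o:r+=[proj("scene",fr(p,R))-S]
    return np.array(r).ravel()
for o in(("top",),("scene",),("top","scene")):
    s=least_squares(f,[450,100,.2],args=(o,));print(o,s.x.round(3),s.fun.round(1))
p=s.x
# hanger
Tc=np.array([(255,263),(350,242),(385,365),(295,395)])/8+[380,190]
K=[(23,17,12),(23,-17,12),(-23,-17,12),(-23,17,12)]
# scene: foot top corners: left, front, right ; block top centre, eye
Sc=np.array([(172,472),(270,545),(393,452),(303,95)])/8+[330,260]
KS=[(-23,17,12),(-23,-17,12),(23,-17,12),(0,0,116)]
for w in((1,0),(0,1),(1,1)):
    g=lambda q:np.r_[w[0]*(proj("top",fr(q,K))-Tc).ravel(),w[1]*(proj("scene",fr(q,KS))-Sc).ravel()]
    s=least_squares(g,[450,-50,.2]);print(w,s.x.round(3),s.fun.round(1))
for u in((210,162),(190,168),(157,175)):
    q=ray("top",np.array(u)/5+[225,215],140);d=q[:2]-p[:2];print(u,q,np.cos(p[2])*d[0]+np.sin(p[2])*d[1],-np.sin(p[2])*d[0]+np.cos(p[2])*d[1])
E
```

```text
('top',) [4.83042e+02 9.07040e+01 2.11000e-01] [-0.   0.   0.1 -0.  -0.1 -0. ]
('scene',) [4.84757e+02 8.88640e+01 2.28000e-01] [ 0.5  0.4 -0.8 -0.4  0.3 -0.1]
('top', 'scene') [4.84168e+02 9.00650e+01 2.20000e-01] [ 0.2 -0.5  0.4 -0.1  0.   0.  -0.1  0.2 -1.  -0.7  0.4 -0.3]
(1, 0) [ 5.54278e+02 -8.97760e+01  2.45000e-01] [-0.1  0.1 -0.  -0.6  0.4  0.5 -0.3  0.  -0.  -0.   0.  -0.   0.  -0.
  0.   0. ]
(0, 1) [ 5.50984e+02 -9.32220e+01  2.67000e-01] [ 0.   0.   0.   0.   0.   0.   0.   0.  -1.1 -0.7  0.2 -0.   0.9 -1.
  0.1  1.8]
(1, 1) [ 5.52582e+02 -9.15370e+01  2.55000e-01] [ 0.5  0.8  0.5  0.   1.2  1.   0.5  0.7 -0.9 -1.7  0.2 -1.   1.1 -1.8
  0.3  1. ]
(210, 162) [513.83487376 310.54415033 140.        ] 77.08648035446105 208.6834049725373
(190, 168) [511.19117217 320.05959278 140.        ] 76.58396716521062 218.54648175473
(157, 175) [508.20723566 335.73231035 140.        ] 77.09368500105982 234.49258287647496
```

```bash
cat >> h.py <<'E'
def railpts():
    # centreline with arcs
    pts=[(0,y) for y in np.linspace(-4,71,16)]
    a=np.radians(65)
    for t in np.linspace(0,a,8): pts.append((22-22*np.cos(t),71+22*np.sin(t)))
    d=np.array([np.sin(a),np.cos(a)]);n=np.array([np.cos(a),-np.sin(a)])
    e=np.array(pts[-1]);b2=np.array([77,121.])
    L=np.dot(b2-14-e+14,d)-14
    s=e+d*L
    pts.append(tuple(s))
    cc=s-22*n
    for t in np.linspace(0,a,8): 
        ang=a-t; pts.append(tuple(cc+22*np.array([np.cos(ang),-np.sin(ang)])))
    pts.append((77,271))
    P=np.array(pts);return np.c_[P,np.full(len(P),140.)]
def overlay(n,im,box,k,lines,name):
    x0,y0,x1,y1=box
    c=cv2.resize(np.ascontiguousarray(im[y0:y1,x0:x1,::-1]),None,fx=k,fy=k,interpolation=cv2.INTER_CUBIC)
    for L,col in lines:
        q=((proj(n,L)+.5-[x0,y0])*k).astype(np.int32)
        cv2.polylines(c,[q.reshape(-1,1,2)],False,col,1)
    cv2.imwrite("pics/"+name,c)
def box(x0,x1,y0,y1,z0,z1):
    a=[(x0,y0),(x1,y0),(x1,y1),(x0,y1),(x0,y0)]
    return [(x,y,z0) for x,y in a]+[(x,y,z1) for x,y in a]
def ring(yo,z,r):
    return [(r*np.cos(t),yo,z+r*np.sin(t)) for t in np.linspace(0,2*np.pi,33)]
def hlines(q):
    return [(fr(q,box(-23,23,-17,17,0,12)),(0,0,255)),(fr(q,box(-7,7,-7,7,76,116)),(0,255,0)),(fr(q,ring(-5,52,12.5)),(255,255,0)),(fr(q,ring(-5,52,6)),(255,255,0))]
E
python3 - <<'E'
from h import *
s=np.load("scene0.npy");t=np.load("top0.npy")
p=[484,90.2,.217];q=[553,-91,.25]
R=[(fr(p,railpts()),(0,0,255))]
overlay("top",t,(225,215,365,285),5,R,"o1.png")
overlay("scene",s,(220,140,350,255),6,R,"o2.png")
overlay("top",t,(390,205,450,250),10,hlines(q),"o3.png")
overlay("scene",s,(330,260,400,335),8,hlines(q),"o4.png")
a=[cv2.imread(f"pics/o{i}.png") for i in(1,2,3,4)]
cv2.imwrite("pics/o34.png",cv2.hconcat([cv2.resize(a[2],(400,300)),cv2.resize(a[3],(400,428))[:300]]))
# decoys, jar
print(ray("top",(333,214),0),ray("top",(372,214),0),ray("top",(432,158),129))
E
```

```text
[601.81466859 144.78438487   0.        ] [599.78816154  37.96802195   0.        ] [726.49632957 -98.85073927 129.        ]
```

View pics/o1.png

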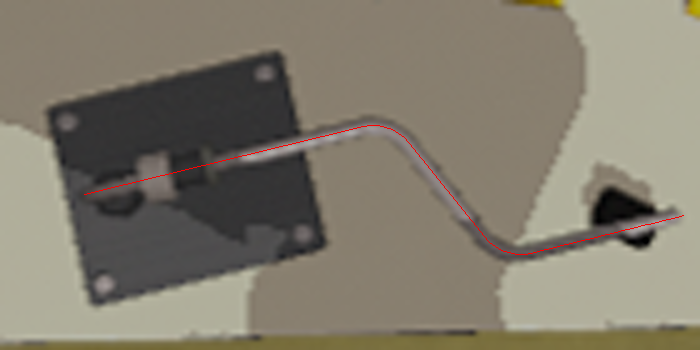

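View pics/o2.png

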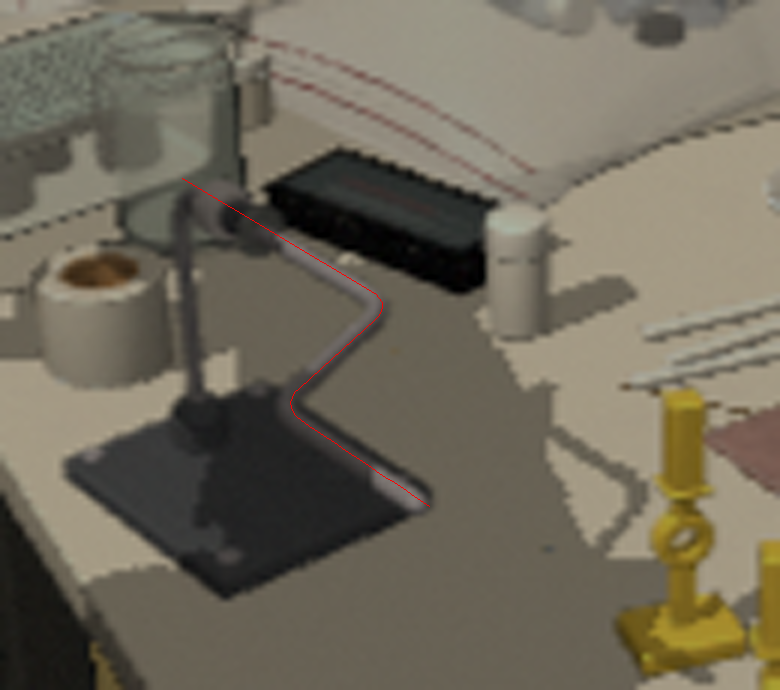

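View pics/o3.png

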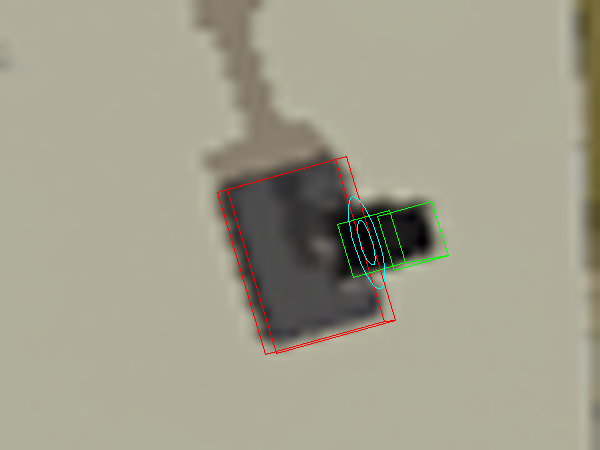

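View pics/o4.png

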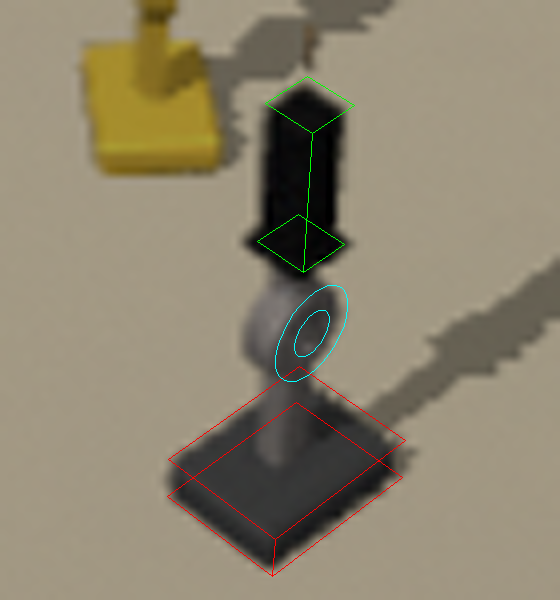

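```bash
cat >> h.py <<'E'
import json
def rows(cmd,wps):
    """cmd=(x,y,z,psi) mm, wps=list of (x,y,z,psi,nrows) -> rows cm/deg"""
    c=np.array(cmd,float);ps=c[3];X=np.array([-np.sin(ps),np.cos(ps),0]);X=np.array([-np.sin(ps)*1,np.cos(ps),0])
    Y=np.array([np.cos(ps),np.sin(ps),0]);Z=np.array([0,0,-1.])
    X=np.cross(Y,Z);out=[];a=c.copy()
    for w in wps:
        b=np.array(w[:4],float)
        for i in range(1,w[4]+1):
            m=a+(b-a)*i/w[4];d=m[:3]-c[:3]
            out.append([round(float(v),2) for v in(d@X/10,d@Y/10,d@Z/10,0,0,-np.degrees(m[3]-c[3]))])
        a=b
    print(len(out),json.dumps(out).replace(" ",""))
E
python3 - <<'E'
from h import *
R=cv2.Rodrigues(np.array([-5.37277005e-01, -3.09479531e+00,  2.92521788e-03]))[0];print(R.round(4))
psi=np.arctan2(R[1,1],R[0,1]);print(psi)
rows((185.396,517.828,230.506,1.227),[(400,160,225,1.6,9),(553,-90.5,200,1.821,9)])
E
```

```text
[[-9.415e-01  3.371e-01 -8.000e-04]
 [ 3.371e-01  9.415e-01 -1.700e-03]
 [ 2.000e-04 -1.900e-03 -1.000e+00]]
1.2270097229430248
18 [[-3.59,-2.94,0.06,0.0,0.0,-2.37],[-7.17,-5.88,0.12,0.0,0.0,-4.75],[-10.76,-8.82,0.18,0.0,0.0,-7.12],[-14.34,-11.76,0.24,0.0,0.0,-9.5],[-17.93,-14.7,0.31,0.0,0.0,-11.87],[-21.51,-17.64,0.37,0.0,0.0,-14.25],[-25.1,-20.58,0.43,0.0,0.0,-16.62],[-28.68,-23.52,0.49,0.0,0.0,-19.0],[-32.27,-26.46,0.55,0.0,0.0,-21.37],[-34.8,-28.5,0.83,0.0,0.0,-22.78],[-37.34,-30.55,1.11,0.0,0.0,-24.19],[-39.88,-32.6,1.38,0.0,0.0,-25.59],[-42.42,-34.65,1.66,0.0,0.0,-27.0],[-44.96,-36.69,1.94,0.0,0.0,-28.41],[-47.5,-38.74,2.22,0.0,0.0,-29.81],[-50.04,-40.79,2.5,0.0,0.0,-31.22],[-52.58,-42.83,2.77,0.0,0.0,-32.63],[-55.11,-44.88,3.05,0.0,0.0,-34.03]]
```

>>> drive_tool([
  [[-3.6,-2.9,0.1,0,0,-2.4],[-7.2,-5.9,0.1,0,0,-4.8],[-10.8,-8.8,0.2,0,0,-7.1],[-14.3,-11.8,0.2,0,0,-9.5],[-17.9,-14.7,0.3,0,0,-11.9],[-21.5,-17.6,0.4,0,0,-14.3],[-25.1,-20.6,0.4,0,0,-16.6],[-28.7,-23.5,0.5,0,0,-19],[-32.3,-26.5,0.6,0,0,-21.4],[-34.8,-28.5,0.8,0,0,-22.8],[-37.3,-30.6,1.1,0,0,-24.2],[-39.9,-32.6,1.4,0,0,-25.6],[-42.4,-34.7,1.7,0,0,-27],[-45,-36.7,1.9,0,0,-28.4],[-47.5,-38.7,2.2,0,0,-29.8],[-50,-40.8,2.5,0,0,-31.2],[-52.6,-42.8,2.8,0,0,-32.6],[-55.1,-44.9,3.05,0,0,-34],[-55.1,-44.9,3.05,0,0,-34],[-55.1,-44.9,3.05,0,0,-34]],
], jaw=0.6)

```text
time: 2.6
eef_pos: [552.3, -90.1, 199.5]
eef_rot: [0.391, -3.116, -0.002]
contact_force: [-0.1, -0.3, -0.0]
gripper_width: 0.598
```

```bash
python3 - <<'E'
from h import *
from rig import capture
for n,b,k in(("scene",(320,200,420,335),4),("top",(380,170,470,260),6)):
    im=capture(n);x0,y0,x1,y1=b
    cv2.imwrite(f"pics/{n}1.png",cv2.resize(im[y0:y1,x0:x1,::-1],None,fx=k,fy=k,interpolation=cv2.INTER_CUBIC))
a=[cv2.imread(f"pics/{n}1.png") for n in("scene","top")]
cv2.imwrite("pics/a1.png",cv2.hconcat([cv2.resize(a[0],(390,540)),cv2.resize(a[1],(405,540))]))
E
```

```text
(no output)
```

View pics/a1.png

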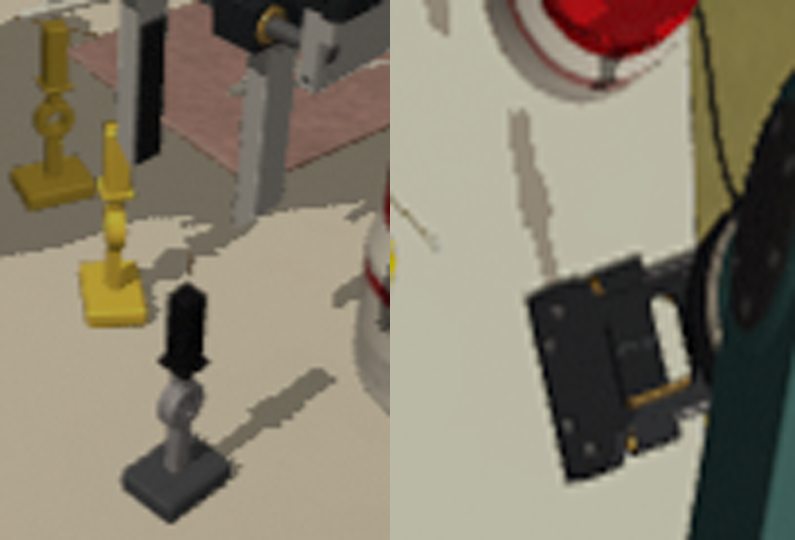

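The picture shows the jaws centred above the grip block, fingers left and right along the bore. Next I descend and close.

>>> drive_tool([
  [[0,0,1.5,0,0,0],[0,0,3.5,0,0,0],[0,0,5.5,0,0,0],[0,0,7.5,0,0,0],[0,0,8.7,0,0,0],[0,0,9.3,0,0,0],[0,0,9.3,0,0,0],[0,0,9.3,0,0,0]],
])

```text
time: 3.7
eef_pos: [553.4, -90.7, 107.9]
eef_rot: [-0.391, 3.116, -0.001]
contact_force: [-0.1, -0.2, 0.1]
gripper_width: 0.597
```

>>> drive_tool([
  [[0,0,0,0,0,0],[0,0,0,0,0,0],[0,0,0,0,0,0],[0,0,0,0,0,0],[0,0,0,0,0,0],[0,0,0,0,0,0],[0,0,0,0,0,0],[0,0,0,0,0,0]],
], jaw=0.0, squeeze=25)

```text
time: 4.7
eef_pos: [552.7, -90.6, 106.8]
eef_rot: [0.391, -3.117, -0.0]
contact_force: [-0.1, 0.3, -1.0]
gripper_width: 0.148
```

```bash
python3 - <<'E'
from h import *
rows((553,-90.6,107,1.8205),[(553,-90.6,150,1.8205,4),(540,-60,195.5,1.8205,3),(492.6,51.1,195.5,1.788,7),(492.6,51.1,195.5,1.788,3)])
E
```

```text
17 [[0.0,0.0,-1.07,0.0,0.0,-0.0],[0.0,0.0,-2.15,0.0,0.0,-0.0],[0.0,0.0,-3.23,0.0,0.0,-0.0],[0.0,0.0,-4.3,0.0,0.0,-0.0],[0.17,1.1,-5.82,0.0,0.0,-0.0],[0.34,2.19,-7.33,0.0,0.0,-0.0],[0.5,3.29,-8.85,0.0,0.0,-0.0],[0.77,4.99,-8.85,0.0,0.0,0.27],[1.03,6.7,-8.85,0.0,0.0,0.53],[1.3,8.4,-8.85,0.0,0.0,0.8],[1.56,10.11,-8.85,0.0,0.0,1.06],[1.82,11.81,-8.85,0.0,0.0,1.33],[2.09,13.52,-8.85,0.0,0.0,1.6],[2.35,15.22,-8.85,0.0,0.0,1.86],[2.35,15.22,-8.85,0.0,0.0,1.86],[2.35,15.22,-8.85,0.0,0.0,1.86],[2.35,15.22,-8.85,0.0,0.0,1.86]]
```

>>> drive_tool([
  [[0,0,-1.1,0,0,0],[0,0,-2.2,0,0,0],[0,0,-3.2,0,0,0],[0,0,-4.3,0,0,0],[0.2,1.1,-5.8,0,0,0],[0.3,2.2,-7.3,0,0,0],[0.5,3.3,-8.85,0,0,0],[0.8,5,-8.85,0,0,0.3],[1,6.7,-8.85,0,0,0.5],[1.3,8.4,-8.85,0,0,0.8],[1.6,10.1,-8.85,0,0,1.1],[1.8,11.8,-8.85,0,0,1.3],[2.1,13.5,-8.85,0,0,1.6],[2.35,15.2,-8.85,0,0,1.9],[2.35,15.2,-8.85,0,0,1.9],[2.35,15.2,-8.85,0,0,1.9],[2.35,15.2,-8.85,0,0,1.9]],
])

```text
time: 6.82
eef_pos: [492.7, 50.4, 195.5]
eef_rot: [-0.338, 3.123, -0.0]
contact_force: [1.5, -0.3, -1.8]
gripper_width: 0.146
```

```bash
cat > look.py <<'E'
import sys
from h import *
from rig import capture,telemetry
i=sys.argv[1];ims=[]
for n in("scene","top"):
    im=capture(n);np.save(f"{n}{i}.npy",im)
s=telemetry.sense();print({k:np.round(s[k],2).tolist() for k in("time","eef_pos","eef_rot","contact_force","wrist_torque","gripper_width")})
E
python3 look.py 2; python3 - <<'E'
from h import *
s=np.load("scene2.npy");t=np.load("top2.npy")
cv2.imwrite("pics/s2.png",cv2.resize(s[140:290,230:360,::-1],None,fx=4,fy=4,interpolation=cv2.INTER_CUBIC))
cv2.imwrite("pics/t2.png",cv2.resize(t[200:290,280:440,::-1],None,fx=5,fy=5,interpolation=cv2.INTER_CUBIC))
E
```

```text
{'time': 6.92, 'eef_pos': [492.69, 50.37, 195.43], 'eef_rot': [0.34, -3.12, 0.0], 'contact_force': [1.29, -0.09, -2.21], 'wrist_torque': [-0.03, -0.02, 0.05], 'gripper_width': 0.15}
```

View pics/s2.png

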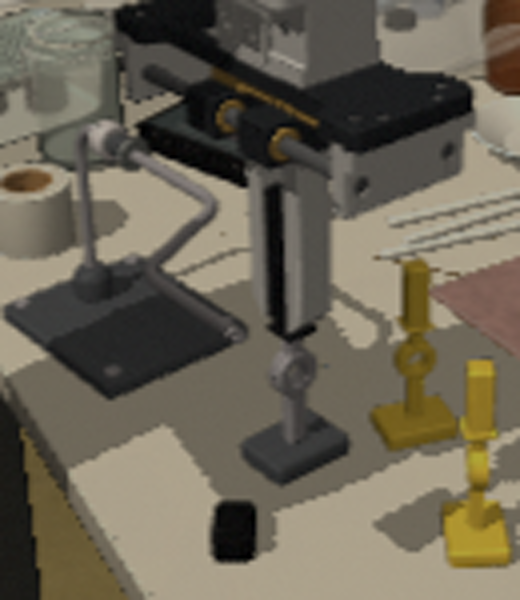

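View pics/t2.png

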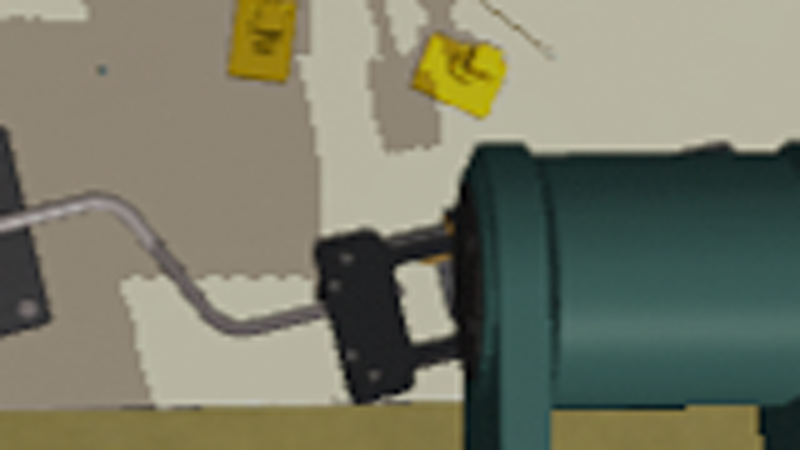

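```bash
python3 - <<'E'
from h import *
s=np.load("scene2.npy")
R=[(fr([484,90.2,.217],railpts()),(0,0,255))]
q=np.array([492.7,50.4,.217])
H=[(L+np.array([0,0,195.5-106.8]),c) for L,c in hlines(q)]
overlay("scene",s,(280,212,320,264),11,R+H,"o5.png")
overlay("scene",s,(280,212,320,264),11,[],"o5b.png")
cv2.imwrite("pics/o5c.png",cv2.resize(cv2.hconcat([cv2.imread("pics/o5.png"),cv2.imread("pics/o5b.png")]),(800,520)))
E
```

```text
(no output)
```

View pics/o5c.png

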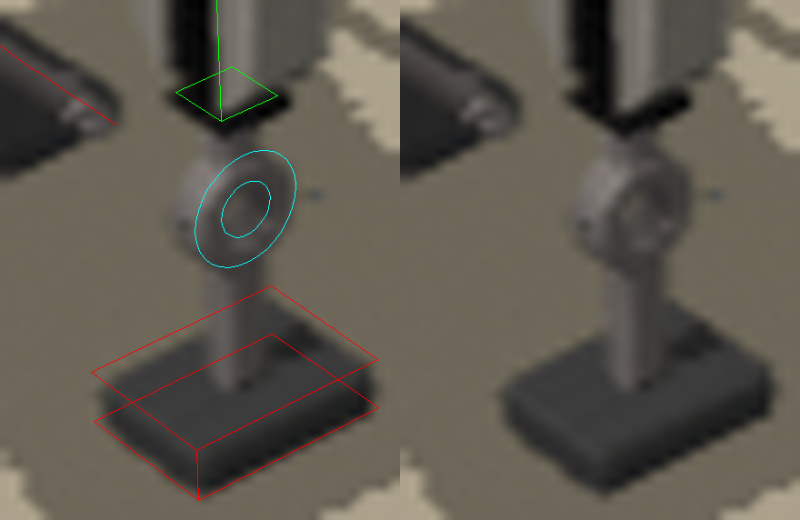

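```bash
python3 - <<'E'
from h import *
s=np.load("scene2.npy").astype(float)
c=np.clip((s-10)*1.6,0,255).astype(np.uint8)
R=[(fr([484,90.2,.217],railpts()),(0,0,255))]
overlay("scene",c,(266,205,296,230),26,R,"o6.png")
overlay("scene",c,(290,222,315,247),26,[(fr([492.7,50.4,.217],ring(-5,52+88.7,r)),(255,255,0)) for r in(6,12.5)],"o7.png")
E
```

```text
(no output)
```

View pics/o6.png

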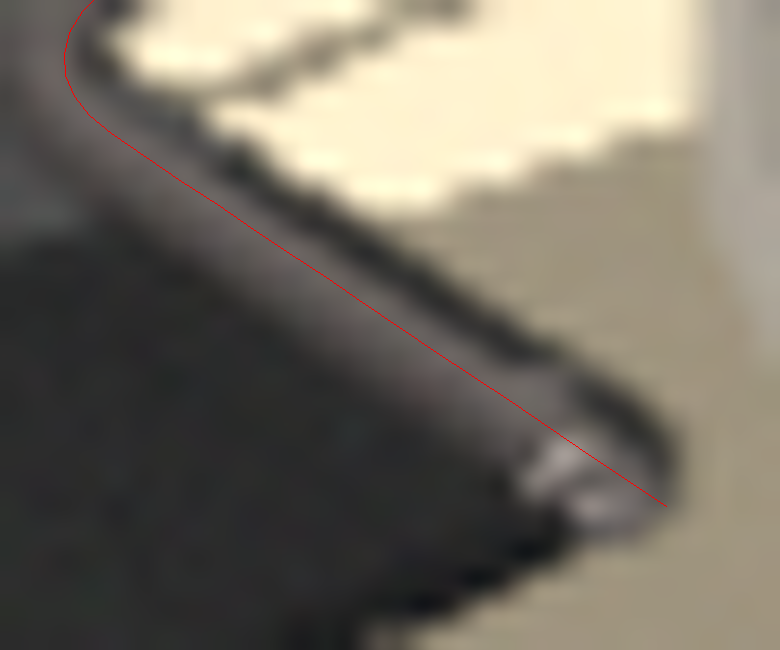

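View pics/o7.png

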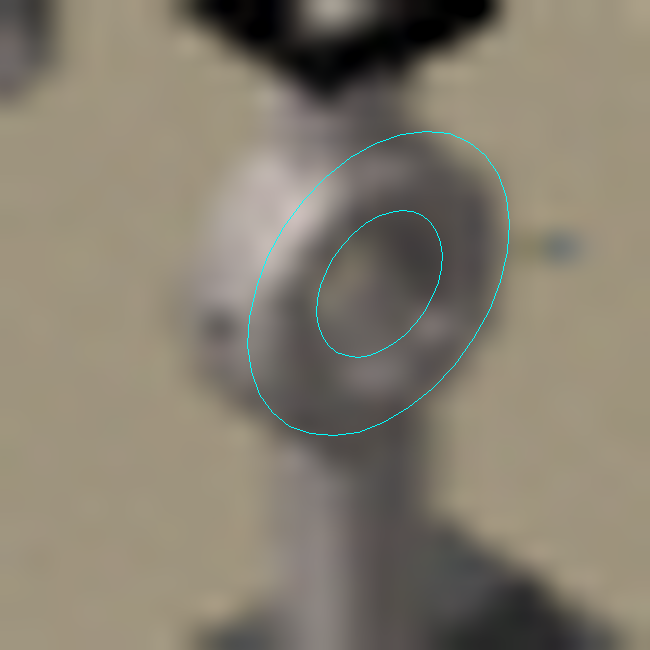

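The overlay agrees with the picture to about 0.3 px for both rail tip and eye, so the eye is in line with the rod. I advance and feel for contact.

>>> drive_tool([
  [[0,0.6,0.04,0,0,0],[0,1.3,0.07,0,0,0],[0,2.0,0.07,0,0,0],[0,2.6,0.07,0,0,0],[0,3.0,0.07,0,0,0],[0,3.0,0.07,0,0,0]],
])

```text
time: 7.68
eef_pos: [486.0, 80.5, 194.8]
eef_rot: [-0.34, 3.123, 0.0]
contact_force: [-0.5, 0.2, -2.4]
gripper_width: 0.15
```

>>> drive_tool([
  [[0,0.2,0,0,0,0],[0,0.4,0,0,0,0],[0,0.5,0,0,0,0],[0,0.5,0,0,0,0]],
])

```text
time: 8.18
eef_pos: [485.0, 85.1, 194.8]
eef_rot: [-0.339, 3.123, 0.0]
contact_force: [-0.1, 0.1, -1.6]
gripper_width: 0.147
```

>>> drive_tool([
  [[0,0.3,0,0,0,0],[0,0.6,0,0,0,0],[0,0.8,0,0,0,0],[0,0.8,0,0,0,0]],
])

```text
time: 8.68
eef_pos: [483.2, 93.0, 194.8]
eef_rot: [-0.34, 3.123, 0.0]
contact_force: [-0.3, 1.2, -1.8]
gripper_width: 0.146
```

>>> drive_tool([
  [[0,0.3,0,0,0,0],[0,0.6,0,0,0,0],[0,0.9,0,0,0,0],[0,0.9,0,0,0,0]],
])

```text
time: 9.18
eef_pos: [481.3, 101.9, 194.8]
eef_rot: [-0.34, 3.123, 0.0]
contact_force: [0.3, -0.1, -2.0]
gripper_width: 0.146
```

```bash
python3 look.py 3; python3 - <<'E'
from h import *
s=np.load("scene3.npy").astype(float)
c=np.clip((s-10)*1.5,0,255).astype(np.uint8)
overlay("scene",c,(255,180,315,240),10,[],"o8.png")
E
```

```text
{'time': 9.28, 'eef_pos': [481.32, 101.69, 194.78], 'eef_rot': [-0.34, 3.12, -0.0], 'contact_force': [0.72, -0.23, -2.69], 'wrist_torque': [0.05, 0.01, 0.01], 'gripper_width': 0.15}
```

View pics/o8.png

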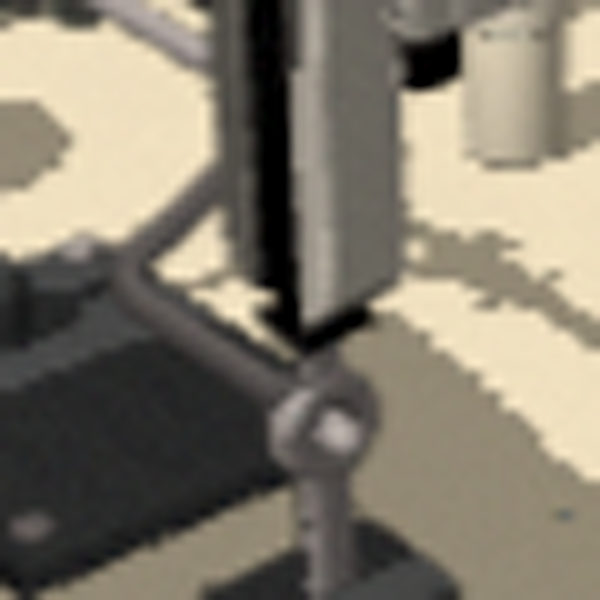

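The picture shows the rod tip (338,432 in the crop) inside the eye, so the hanger is threaded. Next I slide it along leg 1.

>>> drive_tool([
  [[0,0.4,0,0,0,0],[0,0.8,0,0,0,0],[0,1.2,0,0,0,0],[0,1.6,0,0,0,0],[0,2.0,0,0,0,0],[0,2.0,0,0,0,0]],
])

```text
time: 10.02
eef_pos: [477.0, 121.5, 194.8]
eef_rot: [-0.34, 3.123, 0.0]
contact_force: [-0.2, -0.4, -2.5]
gripper_width: 0.15
```

>>> drive_tool([
  [[0,0.4,0,0,0,0],[0,0.8,0,0,0,0],[0,1.2,0,0,0,0],[0,1.6,0,0,0,0],[0,2.0,0,0,0,0],[0,2.4,0,0,0,0],[0,2.8,0,0,0,0],[0,3.0,0,0,0,0],[0,3.0,0,0,0,0]],
])

```text
time: 11.15
eef_pos: [470.6, 150.6, 194.8]
eef_rot: [-0.34, 3.123, 0.0]
contact_force: [0.4, -0.9, -1.5]
gripper_width: 0.151
```

>>> drive_tool([
  [[0.1,0,0,0,0,0],[0.15,0,0,0,0,0],[0.15,0,0,0,0,0]],
])

```text
time: 11.52
eef_pos: [469.1, 150.1, 194.8]
eef_rot: [-0.339, 3.123, 0.0]
contact_force: [-0.0, -0.2, -1.4]
gripper_width: 0.143
```

>>> drive_tool([
  [[-0.1,0,0,0,0,0],[-0.25,0,0,0,0,0],[-0.3,0,0,0,0,0],[-0.3,0,0,0,0,0]],
])

```text
time: 12.02
eef_pos: [471.8, 150.7, 194.7]
eef_rot: [0.339, -3.122, 0.0]
contact_force: [-0.8, -0.4, -1.8]
gripper_width: 0.147
```

```bash
cat >> h.py <<'E'
A=np.radians(65)
def path(s):
    """s = arc length from tip, returns x,y,h (rail frame, h relative yaw)"""
    e=np.array([22-22*np.cos(A),71+22*np.sin(A)]);d=np.array([np.sin(A),np.cos(A)])
    if s<71: return 0,s,0
    s-=71
    if s<22*A: t=s/22; return 22-22*np.cos(t),71+22*np.sin(t),-t
    s-=22*A
    if s<56.96: return (*(e+d*s),-A)
    f=e+d*56.96; s-=56.96; n=np.array([np.cos(A),-np.sin(A)]);cc=f-22*n
    cc=f+22*np.array([-np.cos(A),np.sin(A)])
    cc=np.array([f[0]+22*(-1)*(-np.cos(A)),f[1]-22*np.sin(A)])*0+np.array([77-22,f[1]])  # placeholder
    # left turn: centre is to the left of direction d: left normal = (-cosA, sinA)
    cc=f+22*np.array([-np.cos(A),np.sin(A)])
    if s<22*A: a=A-s/22; return (*(cc+22*np.array([np.cos(a),-np.sin(a)])),-a)
    s-=22*A
    return cc[0]+22,cc[1]+s,0
def prow(cur,slist,z=0.,out=None):
    """cur=(x,y,h) commanded rail frame; rows in tool axes (tool y = hanger y, tool x=-hanger x)"""
    x,y,h=cur;R=[]
    for s in slist:
        px,py,ph=path(s);dx,dy=px-x,py-y
        hx=np.cos(h)*dx+np.sin(h)*dy;hy=-np.sin(h)*dx+np.cos(h)*dy
        R.append([round(-hx/10,2),round(hy/10,2),z,0,0,round(-np.degrees(ph-h),1)])
    print(len(R),json.dumps(R).replace(" ","").replace("0.0,0,0","0,0,0"))
E
python3 - <<'E'
from h import *
for s in(0,70,71,80,95.9,96,120,152.9,153,170,177.8,178,220): print(s,np.round(path(s),2))
print(path(71+22*A+56.96+22*A))
prow((1.5,61.9,0),[64,67,70,73,76,79,82,82])
prow(path(82),[85,88,91,94,97,97])
prow(path(97),[100,104,108,112,116,120,124,124])
E
```

```text
0 [0 0 0]
70 [ 0 70  0]
71 [ 0. 71. -0.]
80 [ 1.82 79.75 -0.41]
95.9 [12.65 90.91 -1.13]
96 [12.74 90.96 -1.13]
120 [ 34.49 101.1   -1.13]
152.9 [ 64.31 115.    -1.13]
153 [ 64.4  115.05  -1.13]
170 [ 75.63 127.24  -0.36]
177.8 [ 77.03 134.87  -0.  ]
178 [ 77.03 135.07   0.  ]
220 [ 77.03 177.07   0.  ]
(np.float64(77.0280880330168), np.float64(134.94987881836283), 0)
8 [[0.15,0.21,0,0,0,-0.0],[0.15,0.51,0,0,0,-0.0],[0.15,0.81,0,0,0,-0.0],[0.14,1.11,0,0,0,5.2],[0.09,1.41,0,0,0,13.0],[0.01,1.69,0,0,0,20.8],[-0.12,1.96,0,0,0,28.6],[-0.12,1.96,0,0,0,28.6]]
6 [[-0.02,0.3,0,0,0,7.8],[-0.08,0.59,0,0,0,15.6],[-0.18,0.88,0,0,0,23.4],[-0.32,1.14,0,0,0,31.3],[-0.49,1.39,0,0,0,36.4],[-0.49,1.39,0,0,0,36.4]]
8 [[-0.0,0.3,0,0,0,-0.0],[0.0,0.7,0,0,0,-0.0],[0.0,1.1,0,0,0,-0.0],[0.0,1.5,0,0,0,-0.0],[-0.0,1.9,0,0,0,-0.0],[0.0,2.3,0,0,0,-0.0],[0.0,2.7,0,0,0,-0.0],[0.0,2.7,0,0,0,-0.0]]
```

>>> drive_tool([
  [[0.15,0.21,0,0,0,0],[0.15,0.51,0,0,0,0],[0.15,0.81,0,0,0,0],[0.14,1.11,0,0,0,5.2],[0.09,1.41,0,0,0,13],[0.09,1.41,0,0,0,13]],
])

```text
time: 12.78
eef_pos: [468.2, 164.7, 194.8]
eef_rot: [0.013, 3.141, 0.0]
contact_force: [-0.2, -0.4, -1.8]
gripper_width: 0.146
```

```bash
python3 - <<'E'
from h import *
prow(path(76),[79,82,85,88,91,91])
prow(path(91),[94,97,100,100])
E
```

```text
6 [[-0.02,0.3,0,0,0,7.8],[-0.08,0.59,0,0,0,15.6],[-0.18,0.88,0,0,0,23.4],[-0.32,1.14,0,0,0,31.3],[-0.49,1.39,0,0,0,39.1],[-0.49,1.39,0,0,0,39.1]]
4 [[-0.02,0.3,0,0,0,7.8],[-0.08,0.59,0,0,0,12.9],[-0.15,0.89,0,0,0,12.9],[-0.15,0.89,0,0,0,12.9]]
```

>>> drive_tool([
  [[-0.02,0.3,0,0,0,7.8],[-0.08,0.59,0,0,0,15.6],[-0.08,0.59,0,0,0,15.6]],
])

```text
time: 13.15
eef_pos: [469.1, 170.4, 194.8]
eef_rot: [0.437, 3.111, 0.0]
contact_force: [0.2, -0.2, -1.9]
gripper_width: 0.144
```

```bash
python3 - <<'E'
from h import *
prow(path(82),[85,88,88])
prow(path(88),[91,94,97,100,100])
prow(path(100),[103,106,109,112,116,120,124,124])
E
```

```text
3 [[-0.02,0.3,0,0,0,7.8],[-0.08,0.59,0,0,0,15.6],[-0.08,0.59,0,0,0,15.6]]
5 [[-0.02,0.3,0,0,0,7.8],[-0.08,0.59,0,0,0,15.6],[-0.18,0.88,0,0,0,20.7],[-0.29,1.16,0,0,0,20.7],[-0.29,1.16,0,0,0,20.7]]
8 [[0.0,0.3,0,0,0,-0.0],[0.0,0.6,0,0,0,-0.0],[0.0,0.9,0,0,0,-0.0],[0.0,1.2,0,0,0,-0.0],[-0.0,1.6,0,0,0,-0.0],[0.0,2.0,0,0,0,-0.0],[0.0,2.4,0,0,0,-0.0],[0.0,2.4,0,0,0,-0.0]]
```

>>> drive_tool([
  [[-0.02,0.3,0,0,0,7.8],[-0.08,0.59,0,0,0,15.6],[-0.08,0.59,0,0,0,15.6]],
])

```text
time: 13.52
eef_pos: [471.4, 175.8, 194.7]
eef_rot: [-0.854, -3.023, -0.0]
contact_force: [0.7, 0.2, -1.0]
gripper_width: 0.149
```

>>> drive_tool([
  [[-0.02,0.3,0,0,0,7.8],[-0.08,0.59,0,0,0,15.6],[-0.18,0.88,0,0,0,20.7],[-0.29,1.16,0,0,0,20.7],[-0.29,1.16,0,0,0,20.7]],
])

```text
time: 14.15
eef_pos: [480.0, 184.2, 194.7]
eef_rot: [-1.385, -2.82, -0.001]
contact_force: [0.1, 1.4, -2.8]
gripper_width: 0.145
```

```bash
cat >> h.py <<'E'
def where():
    from rig import telemetry
    s=telemetry.sense();p=s["eef_pos"];R=cv2.Rodrigues(np.array(s["eef_rot"]))[0]
    h=np.arctan2(R[1,1],R[0,1])-np.pi/2-.217
    dx,dy=p[0]-484,p[1]-90.2;c,si=np.cos(.217),np.sin(.217)
    print("rail x,y,z,h",np.round([c*dx+si*dy,-si*dx+c*dy,p[2]-54.8,h],2),"F",np.round(s["contact_force"],2),"M",np.round(s["wrist_torque"],3),"t",s["time"],"w",round(s["gripper_width"]*94,2))
E
python3 -c "
from h import *
where();print(path(100))"
```

```text
rail x,y,z,h [ 16.38  92.69 139.87  -1.13] F [ 0.12  1.45 -2.82] M [0.185 0.1   0.052] t 14.15 w 13.62
(np.float64(16.365505529805496), np.float64(92.64690629589113), np.float64(-1.1344640137963142))
```

>>> drive_tool([
  [[0,0.3,0,0,0,0],[0,0.6,0,0,0,0],[0,0.9,0,0,0,0],[0,1.2,0,0,0,0],[0,1.2,0,0,0,0]],
])

```text
time: 14.78
eef_pos: [489.8, 191.8, 194.7]
eef_rot: [1.389, 2.818, 0.001]
contact_force: [-0.6, 2.1, -1.3]
gripper_width: 0.147
```

```bash
python3 look.py 4; python3 - <<'E'
from h import *
where();print(path(112))
s=np.load("scene4.npy").astype(float)
c=np.clip((s-10)*1.5,0,255).astype(np.uint8)
overlay("scene",c,(240,160,310,240),8,[],"o9.png")
t=np.load("top4.npy");overlay("top",t,(220,200,400,290),4,[],"o10.png")
E
```

```text
{'time': 14.88, 'eef_pos': [489.73, 191.71, 194.74], 'eef_rot': [1.39, 2.82, 0.0], 'contact_force': [-0.72, 1.38, -2.54], 'wrist_torque': [0.4, 0.14, 0.03], 'gripper_width': 0.15}
rail x,y,z,h [ 27.45  97.9  139.94  -1.13] F [-0.72  1.38 -2.54] M [0.4   0.139 0.035] t 14.875 w 13.71
(np.float64(27.241198974245293), np.float64(97.71832543677952), np.float64(-1.1344640137963142))
```

View pics/o9.png

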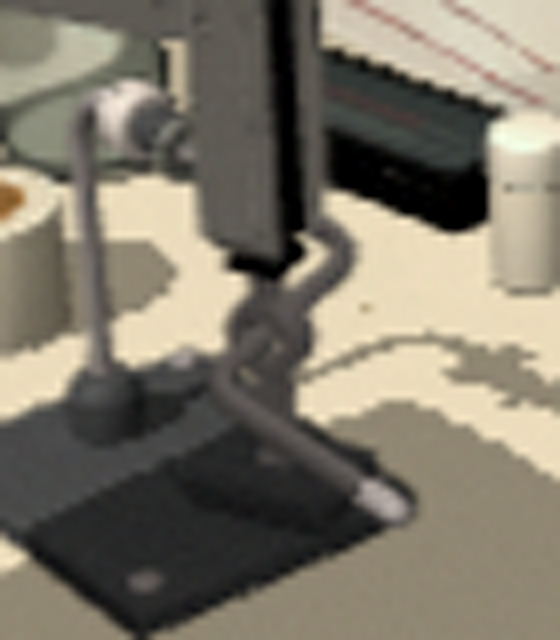

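View pics/o10.png

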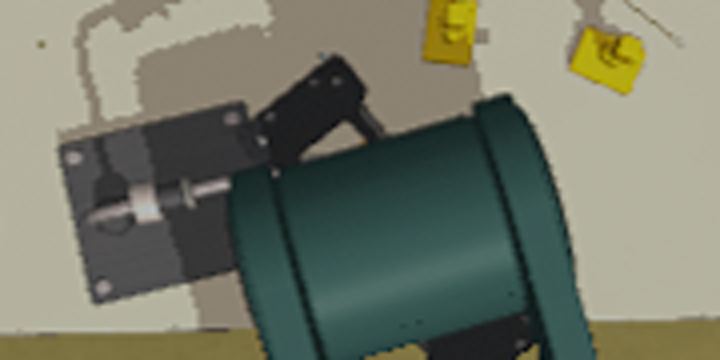

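A light side force of about 1.5 N along the hanger's -x means the rod lies slightly to that side. I shift over to centre.

>>> drive_tool([
  [[0.1,0,0,0,0,0],[0.2,0,0,0,0,0],[0.2,0,0,0,0,0]],
])

```text
time: 15.25
eef_pos: [488.4, 192.7, 195.0]
eef_rot: [1.389, 2.817, 0.0]
contact_force: [0.4, -0.1, -1.9]
gripper_width: 0.148
```

```bash
python3 -c "
from h import *
where()"
```

```text
rail x,y,z,h [ 26.39  99.19 140.15  -1.13] F [ 0.43 -0.13 -1.89] M [-0.004  0.041  0.023] t 15.25 w 13.9
```

>>> drive_tool([
  [[0.1,0,0,0,0,0],[0.15,0,0,0,0,0],[0.15,0,0,0,0,0]],
])

```text
time: 15.62
eef_pos: [487.4, 194.1, 194.8]
eef_rot: [1.389, 2.818, 0.0]
contact_force: [-0.0, -0.5, -1.8]
gripper_width: 0.144
```

```bash
python3 -c "
from h import *
where()"
```

```text
rail x,y,z,h [ 25.69 100.78 140.    -1.13] F [-0.01 -0.46 -1.78] M [0.037 0.005 0.045] t 15.625 w 13.55
```

```bash
python3 - <<'E'
from h import *
prow((25.76,98.69,-1.1345),[112,116,120,124,128,132,136,136])
prow(path(136),[140,144,148,152,152])
prow(path(152),[155,158,161,164,164])
prow(path(164),[167,170,173,173])
prow(path(173),[176,179,182,185,185])
E
```

```text
8 [[-0.15,0.09,0,0,0,-0.0],[-0.15,0.49,0,0,0,-0.0],[-0.15,0.89,0,0,0,-0.0],[-0.15,1.29,0,0,0,-0.0],[-0.15,1.69,0,0,0,-0.0],[-0.15,2.09,0,0,0,-0.0],[-0.15,2.49,0,0,0,-0.0],[-0.15,2.49,0,0,0,-0.0]]
5 [[-0.0,0.4,0,0,0,-0.0],[0.0,0.8,0,0,0,-0.0],[-0.0,1.2,0,0,0,-0.0],[-0.0,1.6,0,0,0,-0.0],[-0.0,1.6,0,0,0,-0.0]]
5 [[0.01,0.3,0,0,0,-5.4],[0.06,0.6,0,0,0,-13.2],[0.15,0.88,0,0,0,-21.0],[0.27,1.15,0,0,0,-28.9],[0.27,1.15,0,0,0,-28.9]]
4 [[0.02,0.3,0,0,0,-7.8],[0.08,0.59,0,0,0,-15.6],[0.18,0.88,0,0,0,-23.4],[0.18,0.88,0,0,0,-23.4]]
5 [[0.02,0.3,0,0,0,-7.8],[0.08,0.59,0,0,0,-12.7],[0.14,0.89,0,0,0,-12.7],[0.21,1.18,0,0,0,-12.7],[0.21,1.18,0,0,0,-12.7]]
```

>>> drive_tool([
  [[-0.15,0.1,0,0,0,0],[-0.15,0.5,0,0,0,0],[-0.15,0.9,0,0,0,0],[-0.15,1.3,0,0,0,0],[-0.15,1.7,0,0,0,0],[-0.15,2.1,0,0,0,0],[-0.15,2.5,0,0,0,0],[-0.15,2.5,0,0,0,0]],
])

```text
time: 16.62
eef_pos: [508.3, 208.3, 194.7]
eef_rot: [-1.389, -2.818, -0.0]
contact_force: [-0.6, 0.6, -2.3]
gripper_width: 0.148
```

```bash
python3 -c "
from h import *
where();print(path(136))"
```

```text
rail x,y,z,h [ 49.19 110.09 139.92  -1.13] F [-0.61  0.63 -2.25] M [-0.075  0.011  0.002] t 16.625 w 13.89
(np.float64(48.99258586312489), np.float64(107.86116371855631), np.float64(-1.1344640137963142))
```

>>> drive_tool([
  [[0,0.4,0,0,0,0],[0,0.8,0,0,0,0],[0,1.2,0,0,0,0],[0,1.6,0,0,0,0],[0,1.6,0,0,0,0]],
])

```text
time: 17.25
eef_pos: [521.0, 218.1, 194.7]
eef_rot: [-1.389, -2.818, 0.0]
contact_force: [-0.2, 0.7, -1.3]
gripper_width: 0.148
```

```bash
python3 -c "
from h import *
where();print(path(152))"
```

```text
rail x,y,z,h [ 63.66 116.9  139.9   -1.13] F [-0.16  0.7  -1.26] M [-0.006  0.004  0.03 ] t 17.25 w 13.92
(np.float64(63.49351045571129), np.float64(114.6230559064075), np.float64(-1.1344640137963142))
```

>>> drive_tool([
  [[0.01,0.3,0,0,0,-5.4],[0.06,0.6,0,0,0,-13.2],[0.06,0.6,0,0,0,-13.2]],
])

```text
time: 17.62
eef_pos: [525.2, 222.1, 194.7]
eef_rot: [-1.059, -2.958, 0.0]
contact_force: [0.4, -0.3, -2.4]
gripper_width: 0.148
```

```bash
python3 -c "
from h import *
where();print(path(158))
prow(path(158),[161,164,167,167])
prow(path(167),[170,173,176,179,179])"
```

```text
rail x,y,z,h [ 68.62 119.91 139.94  -0.9 ] F [ 0.44 -0.33 -2.39] M [-0.072  0.013 -0.063] t 17.625 w 13.92
(np.float64(68.64356577328536), np.float64(117.66928953719966), np.float64(-0.9034734821380832))
4 [[0.02,0.3,0,0,0,-7.8],[0.08,0.59,0,0,0,-15.6],[0.18,0.88,0,0,0,-23.4],[0.18,0.88,0,0,0,-23.4]]
5 [[0.02,0.3,0,0,0,-7.8],[0.08,0.59,0,0,0,-15.6],[0.18,0.88,0,0,0,-23.4],[0.32,1.14,0,0,0,-28.3],[0.32,1.14,0,0,0,-28.3]]
```

>>> drive_tool([
  [[0.02,0.3,0,0,0,-7.8],[0.08,0.59,0,0,0,-15.6],[0.18,0.88,0,0,0,-23.4],[0.18,0.88,0,0,0,-23.4]],
])

```text
time: 18.12
eef_pos: [529.2, 230.0, 194.7]
eef_rot: [-0.439, -3.11, 0.0]
contact_force: [-0.7, -0.4, -1.9]
gripper_width: 0.145
```

```bash
python3 -c "
from h import *
where();print(path(167))"
```

```text
rail x,y,z,h [ 74.27 126.79 139.92  -0.5 ] F [-0.72 -0.42 -1.86] M [-0.033  0.067 -0.044] t 18.125 w 13.59
(np.float64(74.39384850055205), np.float64(124.51113744240908), np.float64(-0.49438257304717403))
```

>>> drive_tool([
  [[0.02,0.3,0,0,0,-7.8],[0.08,0.59,0,0,0,-15.6],[0.08,0.59,0,0,0,-15.6]],
])

```text
time: 18.5
eef_pos: [530.1, 235.8, 194.8]
eef_rot: [-0.015, -3.142, 0.0]
contact_force: [-0.1, 0.3, -2.4]
gripper_width: 0.142
```

```bash
python3 -c "
from h import *
where();print(path(173))
prow(path(173),[176,179,182,182])"
```

```text
rail x,y,z,h [ 76.41 132.27 139.98  -0.23] F [-0.1   0.35 -2.43] M [ 0.043  0.018 -0.023] t 18.5 w 13.38
(np.float64(76.48985532574363), np.float64(130.11329483037704), np.float64(-0.22165530031990133))
4 [[0.02,0.3,0,0,0,-7.8],[0.08,0.59,0,0,0,-12.7],[0.14,0.89,0,0,0,-12.7],[0.14,0.89,0,0,0,-12.7]]
```

>>> drive_tool([
  [[0.02,0.3,0,0,0,-7.8],[0.08,0.59,0,0,0,-12.7],[0.14,0.89,0,0,0,-12.7],[0.14,0.89,0,0,0,-12.7]],
])

```text
time: 19.0
eef_pos: [528.8, 244.8, 194.8]
eef_rot: [-0.335, 3.124, 0.0]
contact_force: [-0.5, 0.6, -2.2]
gripper_width: 0.146
```

```bash
python3 -c "
from h import *
where();print(path(182))"
```

```text
rail x,y,z,h [ 77.08 141.36 140.03  -0.  ] F [-0.5   0.6  -2.24] M [ 0.038 -0.014 -0.022] t 19.0 w 13.76
(np.float64(77.0280880330168), np.float64(139.073462211325), 0)
```

>>> drive_tool([
  [[0,0.4,0,0,0,0],[0,0.8,0,0,0,0],[0,1.2,0,0,0,0],[0,1.6,0,0,0,0],[0,2.0,0,0,0,0],[0,2.4,0,0,0,0],[0,2.4,0,0,0,0]],
])

```text
time: 19.88
eef_pos: [523.7, 268.5, 194.8]
eef_rot: [-0.34, 3.123, 0.0]
contact_force: [0.6, 0.1, -1.4]
gripper_width: 0.149
```

```bash
python3 look.py 5; python3 -c "
from h import *
where()
s=np.load('scene5.npy');c=np.clip((s.astype(float)-10)*1.5,0,255).astype(np.uint8)
overlay('scene',c,(240,150,310,220),8,[],'o11.png')
t=np.load('top5.npy');overlay('top',t,(220,200,400,290),4,[],'o12.png')
"
```

```text
{'time': 19.98, 'eef_pos': [523.75, 268.22, 194.77], 'eef_rot': [-0.34, 3.12, -0.0], 'contact_force': [0.11, 0.41, -2.15], 'wrist_torque': [0.01, -0.04, -0.04], 'gripper_width': 0.15}
rail x,y,z,h [ 77.14 165.28 139.97  -0.  ] F [ 0.11  0.41 -2.15] M [ 0.006 -0.042 -0.037] t 19.975 w 14.0
```

View pics/o11.png

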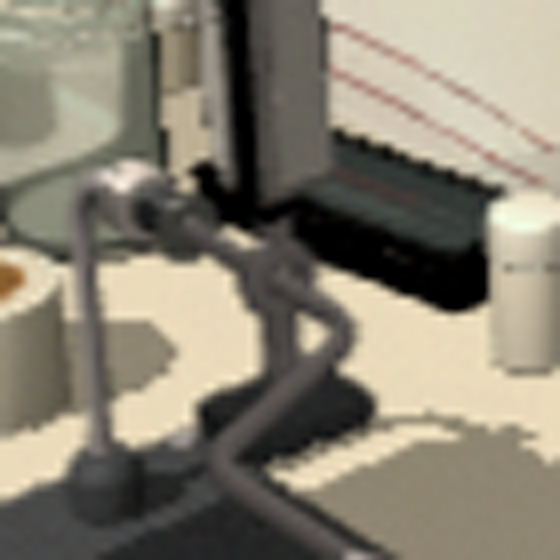

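View pics/o12.png

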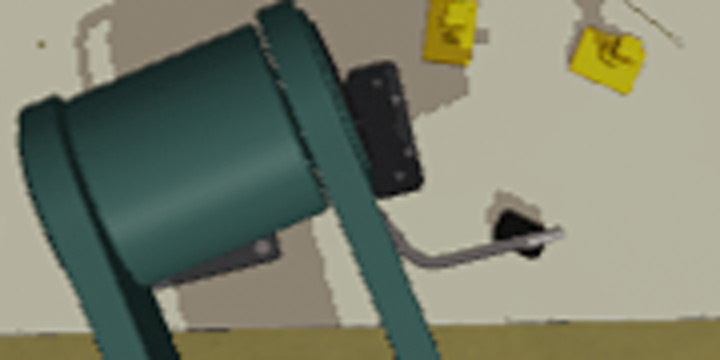

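>>> drive_tool([
  [[0,0.4,0,0,0,0],[0,0.8,0,0,0,0],[0,1.2,0,0,0,0],[0,1.6,0,0,0,0],[0,2.0,0,0,0,0],[0,2.3,0,0,0,0],[0,2.3,0,0,0,0]],
])

```text
time: 20.85
eef_pos: [518.7, 290.9, 194.8]
eef_rot: [-0.34, 3.123, 0.0]
contact_force: [-0.3, -0.5, -2.1]
gripper_width: 0.147
```

```bash
python3 -c "
from h import *
where()"
```

```text
rail x,y,z,h [ 77.14 188.55 139.99  -0.  ] F [-0.26 -0.47 -2.11] M [ 0.031  0.045 -0.021] t 20.85 w 13.83
```

>>> drive_tool([
  [[0,0.15,0,0,0,0],[0,0.3,0,0,0,0],[0,0.4,0,0,0,0],[0,0.4,0,0,0,0]],
])

```text
time: 21.35
eef_pos: [517.9, 294.6, 194.8]
eef_rot: [-0.339, 3.123, 0.0]
contact_force: [0.2, -0.1, -1.3]
gripper_width: 0.148
```

```bash
python3 -c "
from h import *
where()"
```

```text
rail x,y,z,h [ 77.14 192.34 140.    -0.  ] F [ 0.22 -0.1  -1.31] M [ 0.052 -0.03  -0.006] t 21.35 w 13.91
```

>>> drive_tool([
  [[0,0.07,0,0,0,0],[0,0.15,0,0,0,0],[0,0.15,0,0,0,0]],
])

```text
time: 21.72
eef_pos: [517.6, 296.1, 194.8]
eef_rot: [-0.339, 3.123, 0.0]
contact_force: [0.4, 0.4, -1.5]
gripper_width: 0.148
```

>>> drive_tool([
  [[0,0.07,0,0,0,0],[0,0.15,0,0,0,0],[0,0.15,0,0,0,0]],
])

```text
time: 22.1
eef_pos: [517.3, 297.6, 194.8]
eef_rot: [-0.339, 3.123, 0.0]
contact_force: [0.2, 0.2, -1.1]
gripper_width: 0.151
```

```bash
python3 -c "
from h import *
where()"
```

```text
rail x,y,z,h [ 77.14 195.37 139.99  -0.  ] F [ 0.24  0.19 -1.06] M [ 0.013  0.028 -0.035] t 22.1 w 14.15
```

>>> drive_tool([
  [[0,0.07,0,0,0,0],[0,0.15,0,0,0,0],[0,0.15,0,0,0,0]],
])

```text
time: 22.48
eef_pos: [516.9, 299.1, 194.8]
eef_rot: [-0.34, 3.123, 0.0]
contact_force: [-0.6, 0.5, -0.8]
gripper_width: 0.145
```

```bash
python3 -c "
from h import *
where()"
```

```text
rail x,y,z,h [ 77.14 196.87 139.99  -0.  ] F [-0.58  0.47 -0.78] M [0.077 0.    0.018] t 22.475 w 13.63
```

>>> drive_tool([
  [[0,0.05,0,0,0,0],[0,0.1,0,0,0,0],[0,0.1,0,0,0,0]],
])

```text
time: 22.85
eef_pos: [516.7, 300.0, 194.8]
eef_rot: [-0.339, 3.123, 0.0]
contact_force: [-0.3, 0.7, -1.3]
gripper_width: 0.149
```

```bash
python3 -c "
from h import *
where()"
```

```text
rail x,y,z,h [ 77.15 197.86 140.02  -0.  ] F [-0.3   0.69 -1.27] M [0.066 0.025 0.011] t 22.85 w 14.03
```

>>> drive_tool([
  [[0,0.07,0,0,0,0],[0,0.15,0,0,0,0],[0,0.15,0,0,0,0]],
])

```text
time: 23.22
eef_pos: [516.4, 301.5, 194.8]
eef_rot: [-0.339, 3.123, 0.0]
contact_force: [0.2, -0.3, -2.1]
gripper_width: 0.145
```

```bash
python3 -c "
from h import *
where()"
```

```text
rail x,y,z,h [ 77.16 199.37 140.01  -0.  ] F [ 0.25 -0.32 -2.1 ] M [-0.023 -0.009 -0.004] t 23.225 w 13.66
```

>>> drive_tool([
  [[0,0.05,0,0,0,0],[0,0.1,0,0,0,0],[0,0.1,0,0,0,0]],
])

```text
time: 23.6
eef_pos: [516.2, 302.4, 194.8]
eef_rot: [0.339, -3.123, -0.0]
contact_force: [0.1, -0.2, -1.9]
gripper_width: 0.151
```

```bash
python3 -c "
from h import *
where()"
```

```text
rail x,y,z,h [ 77.15 200.33 139.97  -0.  ] F [ 0.15 -0.21 -1.93] M [ 0.021 -0.017 -0.015] t 23.6 w 14.16
```

>>> drive_tool([
  [[0,0.05,0,0,0,0],[0,0.1,0,0,0,0],[0,0.1,0,0,0,0]],
])

```text
time: 23.98
eef_pos: [516.0, 303.4, 194.8]
eef_rot: [-0.339, 3.123, 0.0]
contact_force: [-0.3, -0.0, -1.5]
gripper_width: 0.145
```

```bash
python3 -c "
from h import *
where()"
```

```text
rail x,y,z,h [ 77.16 201.33 140.01  -0.  ] F [-0.35 -0.01 -1.54] M [ 0.023 -0.021  0.04 ] t 23.975 w 13.62
```

>>> drive_tool([
  [[0,0.05,0,0,0,0],[0,0.1,0,0,0,0],[0,0.1,0,0,0,0]],
])

```text
time: 24.35
eef_pos: [515.8, 304.4, 194.8]
eef_rot: [-0.339, 3.123, 0.0]
contact_force: [-0.4, 0.0, -1.7]
gripper_width: 0.147
```

```bash
python3 look.py 6;python3 -c "
from h import *
where()
s=np.load('scene6.npy');c=np.clip((s.astype(float)-10)*1.5,0,255).astype(np.uint8)
overlay('scene',c,(240,150,290,210),10,[],'o13.png')"
```

```text
{'time': 24.45, 'eef_pos': [515.8, 304.36, 194.8], 'eef_rot': [-0.34, 3.12, 0.0], 'contact_force': [-0.17, -0.36, -1.42], 'wrist_torque': [0.06, 0.03, 0.06], 'gripper_width': 0.15}
rail x,y,z,h [ 77.16 202.29 140.    -0.  ] F [-0.17 -0.36 -1.42] M [0.059 0.028 0.064] t 24.45 w 14.0
```

View pics/o13.png

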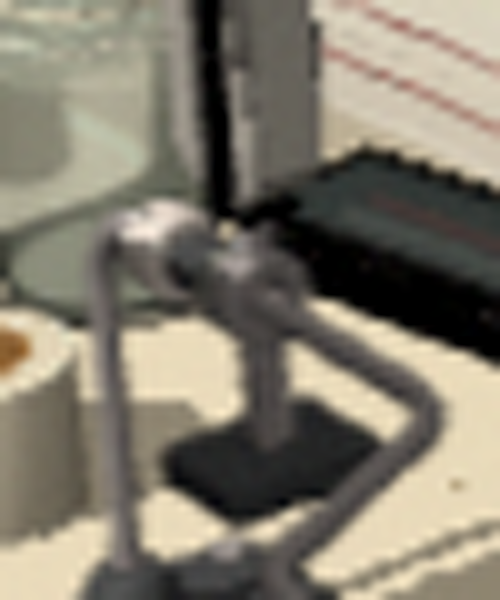

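The picture shows the eye (about 260,275) almost at the buffer (about 210,265). I continue in 1 mm steps.

>>> drive_tool([
  [[0,0.05,0,0,0,0],[0,0.1,0,0,0,0],[0,0.1,0,0,0,0]],
])

```text
time: 24.82
eef_pos: [515.6, 305.4, 194.8]
eef_rot: [-0.339, 3.123, 0.0]
contact_force: [-0.7, 0.5, -2.3]
gripper_width: 0.15
```

```bash
python3 -c "
from h import *
where()"
```

```text
rail x,y,z,h [ 77.16 203.33 140.02  -0.  ] F [-0.68  0.53 -2.28] M [ 0.004 -0.001  0.046] t 24.825 w 14.08
```

>>> drive_tool([
  [[0,0.05,0,0,0,0],[0,0.1,0,0,0,0],[0,0.1,0,0,0,0]],
])

```text
time: 25.2
eef_pos: [515.5, 305.8, 194.8]
eef_rot: [-0.339, 3.123, -0.001]
contact_force: [0.5, -2.6, -1.7]
gripper_width: 0.146
```

```bash
python3 -c "
from h import *
where()"
```

```text
rail x,y,z,h [ 77.16 203.81 139.99  -0.  ] F [ 0.46 -2.58 -1.73] M [-0.397 -0.047  0.059] t 25.2 w 13.7
```

Contact at about 2.6 N. I build up the push gently.

>>> drive_tool([
  [[0,0.04,0,0,0,0],[0,0.08,0,0,0,0],[0,0.08,0,0,0,0],[0,0.08,0,0,0,0]],
])

```text
time: 25.7
eef_pos: [515.3, 306.4, 194.8]
eef_rot: [-0.339, 3.123, -0.002]
contact_force: [1.1, -4.6, 0.3]
gripper_width: 0.147
```

```bash
python3 -c "
from h import *
where()"
```

```text
rail x,y,z,h [ 77.15 204.4  139.99  -0.  ] F [ 1.09 -4.6   0.34] M [-1.137 -0.14   0.037] t 25.7 w 13.86
```

>>> drive_tool([
  [[0,0.04,0,0,0,0],[0,0.07,0,0,0,0],[0,0.07,0,0,0,0]],
])

```text
time: 26.08
eef_pos: [515.3, 306.7, 194.8]
eef_rot: [-0.338, 3.123, -0.003]
contact_force: [1.4, -5.7, -0.8]
gripper_width: 0.142
```

```bash
python3 -c "
from h import *
where()"
```

```text
rail x,y,z,h [ 77.17 204.67 140.01  -0.  ] F [ 1.44 -5.69 -0.83] M [-1.293 -0.21   0.065] t 26.075 w 13.38
```

>>> drive_tool([
  [[0,0.04,0,0,0,0],[0,0.07,0,0,0,0],[0,0.07,0,0,0,0],[0,0.07,0,0,0,0]],
])

```text
time: 26.58
eef_pos: [515.2, 306.9, 194.8]
eef_rot: [-0.338, 3.123, -0.005]
contact_force: [1.3, -7.1, -0.9]
gripper_width: 0.148
```

```bash
python3 -c "
from h import *
where()"
```

```text
rail x,y,z,h [ 77.16 204.9  140.01  -0.  ] F [ 1.26 -7.14 -0.86] M [-1.491 -0.196  0.059] t 26.575 w 13.9
```

>>> drive_tool([
  [[0,0.03,0,0,0,0],[0,0.03,0,0,0,0],[0,0.03,0,0,0,0],[0,0.03,0,0,0,0],[0,0.03,0,0,0,0]],
])

```text
time: 27.2
eef_pos: [515.2, 307.0, 194.8]
eef_rot: [-0.337, 3.123, -0.006]
contact_force: [0.8, -7.3, -0.5]
gripper_width: 0.15
```

```bash
python3 -c "
from h import *
where()"
```

```text
rail x,y,z,h [ 77.18 204.98 140.01  -0.  ] F [ 0.84 -7.33 -0.5 ] M [-1.686 -0.2    0.047] t 27.2 w 14.11
```

>>> drive_tool([
  [[0,0,0,0,0,0],[0,0,0,0,0,0],[0,0,0,0,0,0],[0,0,0,0,0,0],[0,0,0,0,0,0]],
])

```text
time: 27.82
eef_pos: [515.2, 307.0, 194.8]
eef_rot: [-0.337, 3.123, -0.005]
contact_force: [1.0, -7.6, -0.6]
gripper_width: 0.15
```

```bash
python3 look.py 7;python3 -c "
from h import *
where()
s=np.load('scene7.npy');c=np.clip((s.astype(float)-10)*1.5,0,255).astype(np.uint8)
overlay('scene',c,(240,150,290,210),10,[],'o14.png')"
```

```text
{'time': 27.92, 'eef_pos': [515.23, 307.0, 194.79], 'eef_rot': [-0.34, 3.12, -0.01], 'contact_force': [0.26, -7.04, 0.24], 'wrist_torque': [-1.62, -0.26, 0.04], 'gripper_width': 0.15}
rail x,y,z,h [ 77.18 204.99 139.99  -0.  ] F [ 0.26 -7.04  0.24] M [-1.62  -0.262  0.041] t 27.925 w 13.75
```

View pics/o14.png

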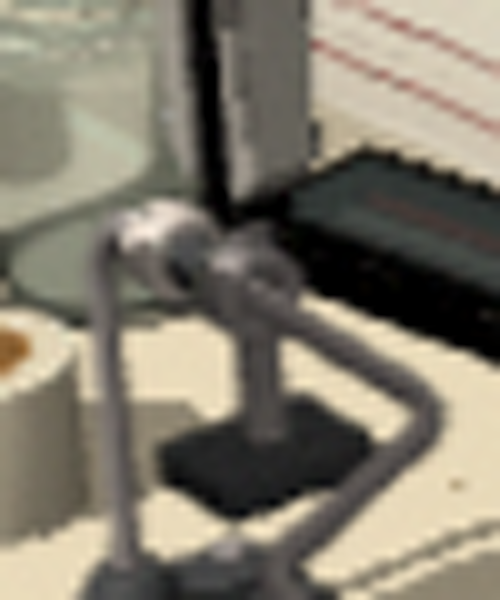

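About 7.4 N held for more than 1 s, with the eye seated on the buffer in the picture. Next I ease off, lower slightly so the eye rests on the rod, and release.

>>> drive_tool([
  [[0,-0.08,0,0,0,0],[0,-0.16,0,0,0,0],[0,-0.24,0,0,0,0],[0,-0.28,0,0,0,0],[0,-0.28,0.05,0,0,0],[0,-0.28,0.1,0,0,0],[0,-0.28,0.15,0,0,0],[0,-0.28,0.15,0,0,0]],
])

```text
time: 28.92
eef_pos: [515.5, 306.2, 193.9]
eef_rot: [-0.339, 3.122, 0.001]
contact_force: [0.2, -4.3, 2.1]
gripper_width: 0.147
```

```bash
python3 -c "
from h import *
where()"
```

```text
rail x,y,z,h [ 77.25 204.11 139.06  -0.  ] F [ 0.22 -4.28  2.09] M [-0.841  0.055  0.033] t 28.925 w 13.8
```

>>> drive_tool([
  [[0,-0.03,-0.05,0,0,0],[0,-0.08,-0.08,0,0,0],[0,-0.08,-0.08,0,0,0],[0,-0.08,-0.08,0,0,0]],
])

```text
time: 29.42
eef_pos: [515.5, 305.7, 193.9]
eef_rot: [0.34, -3.123, -0.001]
contact_force: [0.3, -1.2, -0.8]
gripper_width: 0.149
```

```bash
python3 -c "
from h import *
where()"
```

```text
rail x,y,z,h [ 77.2  203.65 139.11  -0.  ] F [ 0.33 -1.22 -0.83] M [-0.259 -0.142  0.002] t 29.425 w 14.04
```

>>> drive_tool([
  [[0,0,0,0,0,0],[0,0,0,0,0,0],[0,0,0,0,0,0],[0,0,0,0,0,0],[0,0,0,0,0,0]],
], jaw=0.4)

```text
time: 30.05
eef_pos: [515.6, 305.3, 194.1]
eef_rot: [-0.339, 3.123, 0.0]
contact_force: [-0.3, 0.2, 0.6]
gripper_width: 0.401
```

```bash
python3 look.py 8;python3 -c "
from h import *
where()
s=np.load('scene8.npy');c=np.clip((s.astype(float)-10)*1.5,0,255).astype(np.uint8)
overlay('scene',c,(230,120,300,210),6,[],'o15.png')"
```

```text
{'time': 30.15, 'eef_pos': [515.61, 305.26, 194.14], 'eef_rot': [-0.34, 3.12, 0.0], 'contact_force': [0.27, -0.33, 0.73], 'wrist_torque': [0.02, -0.04, 0.01], 'gripper_width': 0.4}
rail x,y,z,h [ 77.17 203.21 139.34  -0.  ] F [ 0.27 -0.33  0.73] M [ 0.02  -0.038  0.011] t 30.15 w 37.79
```

View pics/o15.png

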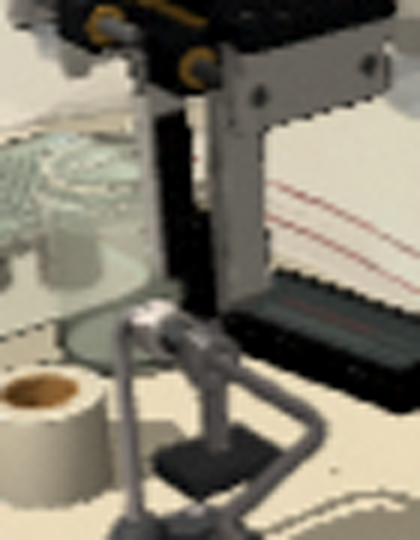

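The jaws are open with no force, and the hanger hangs upright at the buffer. I lift straight up.

>>> drive_tool([
  [[0,0,-0.5,0,0,0],[0,0,-1.5,0,0,0],[0,0,-2.5,0,0,0],[0,0,-3.5,0,0,0],[0,0,-4.5,0,0,0],[0,0,-6,0,0,0],[0,0,-8,0,0,0],[0,0,-10,0,0,0],[0,0,-12,0,0,0],[0,0,-12,0,0,0],[0,0,-12,0,0,0],[0,0,-12,0,0,0],[0,0,-12,0,0,0],[0,0,-12,0,0,0],[0,0,-12,0,0,0],[0,0,-12,0,0,0]],
])

```text
time: 32.15
eef_pos: [515.6, 305.2, 314.1]
eef_rot: [-0.339, 3.123, 0.0]
contact_force: [0.2, -0.8, -0.3]
gripper_width: 0.403
```

```bash
python3 look.py 9;python3 -c "
from h import *
where()
s=np.load('scene9.npy');c=np.clip((s.astype(float)-10)*1.5,0,255).astype(np.uint8)
q=[515.6,305.3,.217]
overlay('scene',c,(230,130,310,210),9,[],'o16.png')"
```

```text
{'time': 32.25, 'eef_pos': [515.59, 305.23, 314.13], 'eef_rot': [-0.34, 3.12, 0.0], 'contact_force': [0.05, 0.39, -0.2], 'wrist_torque': [0.04, 0.03, -0.02], 'gripper_width': 0.4}
rail x,y,z,h [ 77.15 203.18 259.33  -0.  ] F [ 0.05  0.39 -0.2 ] M [ 0.043  0.029 -0.019] t 32.25 w 37.63
```

View pics/o16.png

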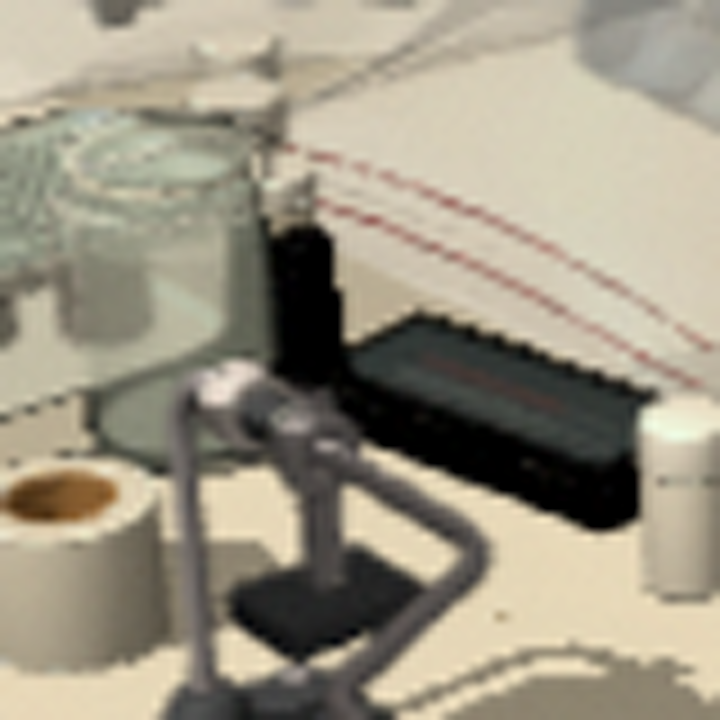

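```bash
python3 -c "
from rig import job_done
print(job_done())"
```

```text
the job is handed in; nothing more can be done
None
```

I picked up the steel hanger with the dark foot and threaded it onto the rail tip. I slid it round both bends to the buffer and pressed it home. Then I let go, lifted the gripper clear and handed the job in at about 32 s.

- **Sliding:** side contact on the way stayed around 2 N. On the middle leg I felt light contact and corrected the path by about 2 mm. At bend 2 the forces stayed within sensor noise.
- **Push:** I read about 7 to 7.5 N along the rail for roughly 1.3 s, slightly under the 8 N asked for. How far the buffer gave way suggests it may have been up to about 9 N, so the two estimates disagree a little. My readings never passed 12 N.
- **Release:** when I lowered the hanger onto the rod before letting go, the rail carried about 4 N, so I raised it and backed off to about 1 N first. After the jaws opened, the force on the gripper was near zero.
- **Last picture:** the hanger hangs upright on the last leg, at the buffer. I judged its tilt to be a few degrees, and estimated the eye at about 25 mm from the collar face from the earlier pictures and the tool position. I did not measure that distance in the last picture.
- **Other things on the table:** the tape roll and the pill pot looked unmoved in the last picture. The film clip and the jar were outside that crop, and I did not check them again at the end.

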